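# Find the concealed catch of a child-safe drawer box

### The arm

A 6-joint arm with a two-finger parallel gripper is mounted at the origin on a cart in front of the work surface, level with it; the furniture and walls round the work are solid. World frame = base frame: x ahead of the robot, y to its left, z up, the work surface at z = 0. Lengths are in m, angles in rad, forces in N, time in s.
With the tool pointing down it reaches from about 0.3 to 0.85 m from the base axis. Payload 5.4 kg.
Tool frame: the origin (TCP) lies midway between the tips of the shut fingers; the grasp point (between the pads) lies 19 mm behind it; z points along the fingers, y is the line along which they close (so a half turn about z gives the same grasp; the last joint's range is limited). The gripper opens to 85 mm and grips with 20 to 120 N. Pads are 22 mm wide; open, the fingers measure 114 mm over their backs; the gripper's body (76 mm by 85 mm) begins 54 mm behind the grasp point. The pads swing forward as they close: fully open they stand 13 mm farther back than shut.
Start: joints at [-1.415, 0.158, 1.597, -0, 1.386, -0.21], TCP at [0.206, -0.537, 0.231] pointing down, gripper open.
Joint ranges: [-2.91, 2.91], [-0.94, 2.29], [0.18, 2.7], [-1.29, 4.43], [0.17, 2.64], [-3, 3]. Speed limits (rad/s): [2.57, 2.57, 3.14, 3.14, 3.14, 3.14].

### API

Orientations are given as a rotation vector (axis times angle).
In Python, from bench import robot gives the robot as it stands.
- The arm moves only by the shell command python3 -m handwheel 'ROWS' [FORCE]. ROWS is JSON, a list of rows, each an object with "twist": the turn, a rotation vector about the world's x, y, z in rad, a list of three; "delta_pos": the shift along the world's x, y, z in mm, a list of three; "hand": the closure, from 0 (fully open) to 1 (shut). A call has 1 to 5 rows; each row is the pose to reach, as a shift and turn from the pose commanded when the call began; what a row does not reach only later rows make up. A row lasts 1/8 s, in which the tool goes at most 62.5 mm and 10.7 degrees, less where a joint would pass 70% of its speed; a pose out of reach is approached as far as the arm can. A call with a gripper value outside its range is refused whole. The fingers move at their own pace and stop on an object; FORCE is the grip in N (left out, the last holds). Time passes only in rows, so rows that repeat a pose let the fingers close. It gives the time, the measured TCP pose, the force, the opening and the grip force at its end, in the units of the state.
- robot.read_state(): the state, without advancing time (a new reading comes with each control period).
- robot.camera(name): name is "scene" or "top" or "wrist"; returns a dict with "img" (384x512x3 uint8, blue, green, red), "mtx" (3x3 intrinsics, pixels), "camera_from_world" (4x4, takes a point from world to camera coordinates). Camera axes: x right, y down, z forward; pixel columns grow to the right and rows downward; lengths in m; the calibration is good to about 2 mm. A picture is of the moment at which its call begins. There is no depth.
- robot.finish_job(): hands the job in; it is judged then, once.
The state is a dict: "clock": time; "joint_pos": joint angles; "joint_vel": joint speeds; "effort": joint torques, N m; "tool_pos": TCP position; "ee_rot": TCP orientation; "contact_force": force on the tool from outside, world axes, zero at the start; "moment": the same for the moment, N m; "opening": opening from 0.0 (shut) to 1.0 (fully open); "finger_force": force on a finger pad.
Only numpy, scipy, OpenCV 4.12 (cv2) and the standard library are available. Lean on these libraries where they do the work, as an engineer would, in place of code of your own. Each camera call takes 0.05 s, during which the arm holds its last target. There are 200 camera calls.

### The job

The dark wooden box on the worktop is child-safe: one of the four pale round inlays in its lid is a concealed catch, the other three look the same but are fixed. Feel over the inlays with your fingertips, find the one that gives and press it in, so that the drawer springs out by itself; then take your hand away and let the catch come back up. Do not pick up, knock over or push aside the salt shaker, pepper mill and mugs standing round it.

Things in the scene. Friction and masses are not known exactly. Their poses are not given: they have to be found in the camera images.
- safety_box: Dark wooden box fixed to the worktop, 180 mm (its x) by 300 mm (its y) by 85 mm high. Origin: centre of its underside, on the worktop; its z is up, its front (the drawer side) faces its own -x.
- lid_middle (a point): Centre of the lid's flat face, 85 mm up; axes as the box's. In a row along its y axis (x = 0) are four identical pale round inlays, 56 mm across in 58 mm holes, centred at y = -105, -35, +35 and +105 mm, their faces 2 mm below the lid's face. Which one is the catch changes from run to run and cannot be seen; the other three are rigid.
- catch (a joint): How far the concealed catch is pressed in, m: 0 up, 0.006 fully down. It moves straight down against a spring (about 1.5 N to start, 5.5 N at full depth), lets the drawer go at about 4 mm, and comes back up when let go.
- drawer (a joint): How far the drawer is out, m: 0 shut and latched, 0.050 fully out. A pale front without a handle, 276 mm wide, in the box's -x side; once let go a spring pushes it out along the box's -x and holds it there.
- salt_shaker: Glass salt shaker with a grey top, 44 mm across, 90 mm high, beside or behind the box. Origin: centre of its underside, z up.
- pepper_mill: Turned wooden pepper mill, 58 mm across, 150 mm high, beside or behind the box. Origin: centre of its underside, z up.
- pink_mug: Pink mug, 86 mm across (123 mm with its handle), 90 mm high, to the right of the box. Origin: centre of its underside, z up.
- grey_mug: Grey footed mug, 94 mm across, 120 mm high, far to the right. Origin: centre of its underside, z up.
Things that resemble listed ones, but are neither listed nor needed, are in the scene too. What is shaped like the pepper_mill but yellow is not meant. Of the things that look like the salt_shaker, take the one that is farthest from the robot's base at the start.

How it is judged:
On the way:
1. the concealed catch is pressed in (value of joint catch above 0.0035 m), for 0.05 s.
At the end, for the whole second after the job is handed in: The drawer has sprung out (more than 45 of its 50 mm), the catch is back up (within 1.5 mm), and the salt shaker, pepper mill and both mugs stand upright (within 0.15 rad) within 30 mm of where they stood (value of joint drawer above 0.045 m and value of joint catch below 0.0015 m and angle between each of salt_shaker, pepper_mill, pink_mug, grey_mug's own z axis and vertical below 0.15 rad); the robot touches nothing.
It fails at once if the salt shaker, pepper mill or a mug is lifted, carried or pushed more than 30 mm (distance of any of salt_shaker, pepper_mill, pink_mug, grey_mug from where it was at the start of the episode above 0.03 m).
It also fails if it takes over 48 s, if anything falls off the work surface, if the arm or the gripper's body presses on something with over 40 N, if the wrist force passes 120 N, or if a joint passes its speed limit or range.

## Working session

There is one attempt and no reset: what is moved stays moved. The work goes in short steps, Python scripts to look and compute and a shell command to move; the robot and the scene stay as the last step left them, time stands still between calls to the robot, and variables do not carry over. Pictures are saved under pics/ and viewed, at most 10 in all, crops included, and the job is handed in when it is done.

```bash
mkdir -p pics
python3 - <<'E'
from bench import robot
import cv2,numpy as np
for n in("scene","top"):
    c=robot.camera(n);cv2.imwrite(f"pics/{n}0.png",c["img"]);np.savez(f"{n}0.npz",**c)
s=robot.read_state();print(s)
E
```

```text
{'clock': 0.1, 'joint_pos': array([-1.41510821e+00,  1.58990903e-01,  1.59811653e+00,  9.42431951e-06,
        1.38621185e+00, -2.10133621e-01]), 'joint_vel': array([ 0.0006868 , -0.00192079, -0.00304431, -0.00028969,  0.00168003,
       -0.00086975]), 'effort': array([-6.29355472e-04, -3.96989071e+01, -3.32338536e+01, -2.50739367e-04,
        4.17513555e-03,  2.93469475e-05]), 'tool_pos': array([ 0.20556525, -0.53641273,  0.2304075 ]), 'ee_rot': array([-3.08748938e+00, -5.71116030e-01, -8.83201086e-05]), 'contact_force': array([-0.15497431,  0.34425673,  0.31282359]), 'moment': array([ 0.00570071, -0.02429727,  0.0217184 ]), 'finger_force': 0.0, 'opening': 0.9995151206533899}
```

View pics/scene0.png

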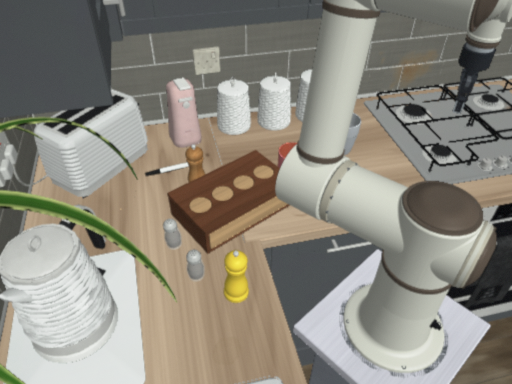

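View pics/top0.png

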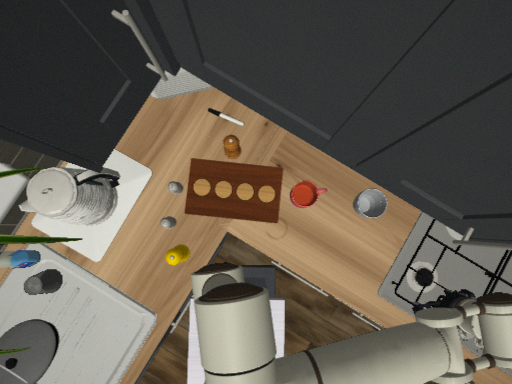

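The scene view shows the box with four inlays. In the top view they are at about (202,187), (223,189), (245,192) and (267,194). The mill is at (232,147), the shakers at (175,187) and (168,222), the mugs at (304,194) and (370,204), and the yellow decoy at (177,255).

```bash
cat > h.py <<'E'
import numpy as np,cv2
def ray(c,uv,z):
    M=c["camera_from_world"];R=M[:3,:3];t=M[:3,3];o=-R.T@t
    d=R.T@np.linalg.inv(c["mtx"])@np.array([uv[0],uv[1],1.]);return o+d*(z-o[2])/d[2]
def inlays(c,roi,amin):
    x0,y0,x1,y1=roi;h=cv2.cvtColor(c["img"][y0:y1,x0:x1],cv2.COLOR_BGR2HSV)
    m=((h[...,2]>140)&(h[...,1]>60)).astype(np.uint8)
    n,l,s,ce=cv2.connectedComponentsWithStats(m)
    return [(ce[i]+[x0,y0],s[i,4]) for i in range(1,n) if s[i,4]>amin]
E
python3 - <<'E'
from h import *
c=np.load("top0.npz");P=[]
for ce,a in inlays(c,(192,170,278,206),60):
    p=ray(c,ce,.083);P.append(p);print(ce,a,p.round(4))
for n,uv,z in[("mill",(232,147),.15),("salt1",(175,187),.09),("salt2",(168,222),.09),("pink",(304,194),.09),("grey",(370,204),.12),("yel",(177,255),.1)]:print(n,ray(c,uv,z).round(3))
c=np.load("scene0.npz")
for ce,a in inlays(c,(185,160,275,215),60): print(ce,a,ray(c,ce,.083).round(4))
E
```

```text
[201.50232558 186.70232558] 215 [0.5157 0.1198 0.083 ]
[223.19634703 189.01369863] 219 [0.5099 0.0499 0.083 ]
[244.83255814 191.30232558] 215 [ 0.5041 -0.0199  0.083 ]
[266.36363636 193.54545455] 209 [ 0.4984 -0.0895  0.083 ]
mill [0.634 0.021 0.15 ]
salt1 [0.512 0.203 0.09 ]
salt2 [0.4  0.22 0.09]
pink [ 0.499 -0.21   0.09 ]
grey [ 0.47  -0.414  0.12 ]
yel [0.299 0.186 0.1  ]
[210.536 164.14 ] 250 [ 0.6249 -0.0017  0.083 ]
[263.04591837 171.80612245] 196 [ 0.4983 -0.0868  0.083 ]
[196.80597015 174.08955224] 67 [0.6172 0.0536 0.083 ]
[243.13397129 182.10047847] 209 [ 0.5045 -0.0172  0.083 ]
[222.17672414 193.22413793] 232 [0.5098 0.0528 0.083 ]
[200.01581028 204.76679842] 253 [0.5158 0.1223 0.083 ]
[263.58888889 208.39259259] 270 [0.3945 0.0129 0.083 ]
```

```bash
python3 -m handwheel '[{"twist":[0,0,0],"delta_pos":[30,46,0],"hand":1},{"twist":[0,0,0],"delta_pos":[62,95,0],"hand":1},{"twist":[0,0,0],"delta_pos":[94,145,0],"hand":1},{"twist":[0,0,0],"delta_pos":[126,194,0],"hand":1},{"twist":[0,0,0],"delta_pos":[158,243,0],"hand":1}]' 20; python3 -m handwheel '[{"twist":[0,0,0],"delta_pos":[32,50,0],"hand":1},{"twist":[0,0,0],"delta_pos":[64,100,0],"hand":1},{"twist":[0,0,0],"delta_pos":[96,150,0],"hand":1},{"twist":[0,0,0],"delta_pos":[128,194,0],"hand":1},{"twist":[0,0,0],"delta_pos":[134,206,0],"hand":1}]'
```

```text
clock: 0.72
tool_pos: [0.3642, -0.2921, 0.231]
ee_rot: [-3.089, -0.571, 0.0]
contact_force: [0.7, 0.0, -0.4]
opening: 0.003
finger_force: 0.0
clock: 1.35
tool_pos: [0.4984, -0.0853, 0.2308]
ee_rot: [-3.087, -0.577, 0.001]
contact_force: [0.1, -0.6, 0.5]
opening: -0.003
finger_force: 0.0
```

```bash
python3 -m handwheel '[{"twist":[0,0,0],"delta_pos":[0,0,-50],"hand":1},{"twist":[0,0,0],"delta_pos":[0,0,-100],"hand":1},{"twist":[0,0,0],"delta_pos":[0,0,-125],"hand":1},{"twist":[0,0,0],"delta_pos":[0,0,-138],"hand":1},{"twist":[0,0,0],"delta_pos":[0,0,-138],"hand":1}]'
python3 - <<'E'
from bench import robot
import cv2
cv2.imwrite("pics/w1.png",robot.camera("wrist")["img"])
E
```

```text
clock: 1.98
tool_pos: [0.4971, -0.0882, 0.0929]
ee_rot: [-3.089, -0.57, 0.002]
contact_force: [-0.2, 0.2, -0.7]
opening: -0.002
finger_force: 0.0
```

View pics/w1.png

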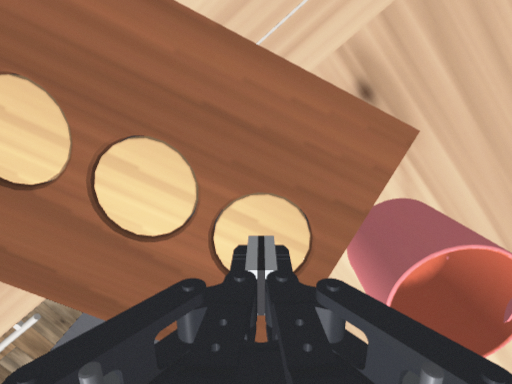

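The wrist view shows the shut fingertips at about (262,240), over the first inlay centred at about (262,238), with the mug clear at the right. I'll press in small steps.

```bash
python3 -m handwheel '[{"twist":[0,0,0],"delta_pos":[0,0,-4],"hand":1},{"twist":[0,0,0],"delta_pos":[0,0,-8],"hand":1},{"twist":[0,0,0],"delta_pos":[0,0,-10],"hand":1},{"twist":[0,0,0],"delta_pos":[0,0,-11],"hand":1},{"twist":[0,0,0],"delta_pos":[0,0,-11],"hand":1}]'
```

```text
clock: 2.65
tool_pos: [0.4977, -0.088, 0.083]
ee_rot: [-3.089, -0.572, 0.0]
contact_force: [-3.3, 1.0, 6.0]
opening: -0.002
finger_force: 2.9
```

```bash
python3 -m handwheel '[{"twist":[0,0,0],"delta_pos":[0,0,-1],"hand":1},{"twist":[0,0,0],"delta_pos":[0,0,-2],"hand":1},{"twist":[0,0,0],"delta_pos":[0,0,-2],"hand":1}]'
```

```text
clock: 3.02
tool_pos: [0.4978, -0.088, 0.083]
ee_rot: [-3.089, -0.572, 0.002]
contact_force: [-9.2, 2.2, 21.5]
opening: 0.001
finger_force: 10.5
```

Rigid: 21 N with no give. On to the second inlay.

```bash
python3 -m handwheel '[{"twist":[0,0,0],"delta_pos":[0,0,15],"hand":1},{"twist":[0,0,0],"delta_pos":[3,35,20],"hand":1},{"twist":[0,0,0],"delta_pos":[6,70,18],"hand":1},{"twist":[0,0,0],"delta_pos":[6,70,12],"hand":1},{"twist":[0,0,0],"delta_pos":[6,70,8],"hand":1}]'; python3 -m handwheel '[{"twist":[0,0,0],"delta_pos":[0,0,-3],"hand":1},{"twist":[0,0,0],"delta_pos":[0,0,-6],"hand":1},{"twist":[0,0,0],"delta_pos":[0,0,-7.5],"hand":1},{"twist":[0,0,0],"delta_pos":[0,0,-7.5],"hand":1}]'
```

```text
clock: 3.65
tool_pos: [0.5036, -0.0183, 0.088]
ee_rot: [3.089, 0.572, -0.0]
contact_force: [-0.8, -0.4, -1.1]
opening: 0.004
finger_force: 0.0
clock: 4.15
tool_pos: [0.5037, -0.0187, 0.083]
ee_rot: [3.089, 0.571, -0.002]
contact_force: [-9.8, 0.5, 18.0]
opening: 0.0
finger_force: 9.0
```

Rigid as well. Third inlay.

```bash
python3 -m handwheel '[{"twist":[0,0,0],"delta_pos":[0,0,15],"hand":1},{"twist":[0,0,0],"delta_pos":[3,35,20],"hand":1},{"twist":[0,0,0],"delta_pos":[6,70,18],"hand":1},{"twist":[0,0,0],"delta_pos":[6,70,12],"hand":1},{"twist":[0,0,0],"delta_pos":[6,70,8],"hand":1}]'; python3 -m handwheel '[{"twist":[0,0,0],"delta_pos":[0,0,-3],"hand":1},{"twist":[0,0,0],"delta_pos":[0,0,-6],"hand":1},{"twist":[0,0,0],"delta_pos":[0,0,-7.5],"hand":1},{"twist":[0,0,0],"delta_pos":[0,0,-7.5],"hand":1}]'
```

```text
clock: 4.78
tool_pos: [0.5096, 0.0515, 0.0885]
ee_rot: [3.089, 0.571, -0.0]
contact_force: [0.1, 0.0, -0.1]
opening: 0.001
finger_force: 0.0
clock: 5.28
tool_pos: [0.5099, 0.0516, 0.0815]
ee_rot: [3.089, 0.571, 0.001]
contact_force: [-0.9, -1.3, 1.3]
opening: 0.002
finger_force: 0.7
```

This one gives: z is 0.0815 at about 1 N. I'll press further, hold, then lift clear.

```bash
python3 -m handwheel '[{"twist":[0,0,0],"delta_pos":[0,0,-2],"hand":1},{"twist":[0,0,0],"delta_pos":[0,0,-4],"hand":1},{"twist":[0,0,0],"delta_pos":[0,0,-4.5],"hand":1},{"twist":[0,0,0],"delta_pos":[0,0,-4.5],"hand":1},{"twist":[0,0,0],"delta_pos":[0,0,-4.5],"hand":1}]'; python3 -m handwheel '[{"twist":[0,0,0],"delta_pos":[0,0,10],"hand":1},{"twist":[0,0,0],"delta_pos":[0,0,50],"hand":1},{"twist":[0,0,0],"delta_pos":[0,0,100],"hand":1},{"twist":[0,0,0],"delta_pos":[0,0,140],"hand":1},{"twist":[0,0,0],"delta_pos":[0,0,140],"hand":1}]'
python3 - <<'E'
from bench import robot
import cv2
cv2.imwrite("pics/s2.png",robot.camera("scene")["img"]);cv2.imwrite("pics/t2.png",robot.camera("top")["img"])
E
```

```text
clock: 5.9
tool_pos: [0.51, 0.0518, 0.0771]
ee_rot: [3.088, 0.572, 0.001]
contact_force: [-0.8, -3.3, 4.4]
opening: -0.0
finger_force: 2.5
clock: 6.52
tool_pos: [0.5118, 0.0524, 0.2208]
ee_rot: [3.088, 0.572, 0.012]
contact_force: [0.6, 0.7, -0.6]
opening: 0.001
finger_force: 0.0
```

View pics/s2.png

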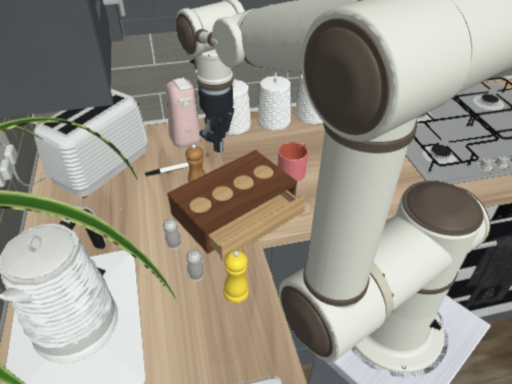

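View pics/t2.png

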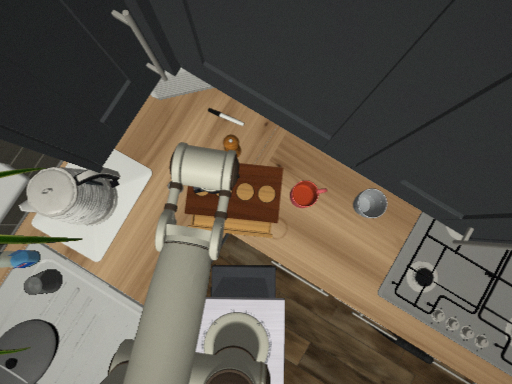

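The scene view shows the drawer out (front edge at about (260,222)). The mill, shakers and mugs are at the same pixels as before, and the hand is clear above the lid. I'll hold briefly, then hand in.

```bash
python3 -m handwheel '[{"twist":[0,0,0],"delta_pos":[0,0,0],"hand":1},{"twist":[0,0,0],"delta_pos":[0,0,0],"hand":1},{"twist":[0,0,0],"delta_pos":[0,0,0],"hand":1},{"twist":[0,0,0],"delta_pos":[0,0,0],"hand":1}]' && python3 -c "
from bench import robot
print(robot.finish_job())"
```

```text
clock: 7.12
tool_pos: [0.5095, 0.0521, 0.2165]
ee_rot: [-3.089, -0.571, 0.001]
contact_force: [-0.4, 0.2, 0.3]
opening: -0.001
finger_force: 0.0
the job is handed in; nothing more can be done
None
```

The catch was the third inlay (box y = +35 mm): I pressed it in about 6 mm, the drawer sprang out, the hand is clear above the lid, the salt shaker, pepper mill and mugs look unmoved, and the job is handed in at about 7 s (no verdict was returned).

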